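# Release the stuck weight drawer through its service hole

## Task

The drawer of the weight cabinet is shut and its catch no longer lets go from the front. Take the release dowel from its holder, push it down through the service hole in the cabinet top to press the hidden spring catch until the drawer springs out a little, pressing gently so that nothing is forced. Then put the dowel back upright and fully home in its holder and pull the drawer fully open by its pull, leaving the other things on the bench where they are.

Things in the scene. Friction and masses are not known exactly. Their poses are not given: they have to be found in the camera images.
- cabinet: low grey steel cabinet fixed to the bench, 150 mm deep (its x) x 130 mm wide (its y) x 70 mm high; origin at the centre of its underside; its drawer front looks to its own -x. The hidden spring catch takes about 3 N to start moving down, lets the drawer go after 6 to 7 mm at 6 to 8 N, and meets a hard stop at 8.5 mm; over 25 N from the dowel on the cabinet or catch is forcing it
- hole (a point): centre of the mouth of the service hole in the cabinet's top face (z = 70 mm), 45 mm behind the cabinet's centre, 25 mm to its -y side. Round, vertical, 10 mm diameter, 2 mm chamfer, through the 8 mm top plate; a thin steel ring (24 mm) runs round it. Unseen below it is the catch's pad, 18 mm across, at rest somewhere between 10 and 30 mm below the mouth (differs every time)
- drawer (a joint): how far the drawer is open, m: 0 shut (held by the catch), springs to about 0.024 when the catch lets go, fully open 0.065 (hard stop). It slides along the cabinet's -x with about 1.2 N of friction and stays where it is left
- pull (a point): grip point of the drawer's pull, an upright steel fin in the middle of the drawer front: 10 mm thick (along the cabinet's y), 37 mm out from the front (along -x), 28 mm high, from 29 to 57 mm above the worktop. The point lies on the fin 22 mm out from the front and 50 mm above the worktop; moves with the drawer. Its axes are the cabinet's
- dowel: release dowel, 60 g, upright: steel rod 8 mm diameter and 50 mm long with a slightly rounded end, above it a shoulder disc 22 mm diameter and 4 mm thick, above that a round handle 16 mm diameter, from 54 to 100 mm above the tip. Origin at the lower tip, z along the rod up to the handle
- dowel_tip (a point): lower tip of the dowel's rod, on its axis (same point as the dowel's origin)
- dowel_shoulder (a point): underside of the dowel's shoulder disc, on the axis, 50 mm above the tip
- stand: dowel holder: grey block 60 x 60 mm and 55 mm high, fixed to the bench; origin at the centre of its underside
- stand_hole0 (a point): mouth of the holder's hole, centre of the block's top face, 55 mm above the worktop; hole 11 mm diameter, 52 mm deep, 2 mm chamfer. With the dowel fully home its shoulder rests on this face
- timer: bystander: white bench timer, 44 x 66 x 52 mm, origin at the centre of its underside
- jar: bystander: white screw-lid jar, 49 mm diameter, 57 mm high, origin at the centre of its underside
- bottle: bystander: amber bottle with black cap, 49 mm diameter, 105 mm high, origin at the centre of its underside
- beaker: bystander: small glass beaker, 45 mm diameter, 56 mm high, origin at the centre of its underside
Mind the look-alikes: they are no part of the job. What is shaped like the stand but pink is not meant.

How it is judged:
By the outcome, as a careful person would: the job done as asked, in the order asked, and still so for the second after the job is handed in, with the robot touching nothing.
It also fails if it takes over 61 s, if anything falls off the work surface, if the arm or the gripper's body presses on something with over 40 N, if the wrist force passes 120 N, or if a joint passes its speed limit or range.

## Robot

A 6-joint arm with a two-finger parallel gripper is mounted at the origin on a cart in front of the work surface, level with it; the furniture and walls round the work are solid. World frame = base frame: x ahead of the robot, y to its left, z up, the work surface at z = 0. Lengths are in m, angles in rad, forces in N, time in s.
With the tool pointing down it reaches from about 0.4 to 0.925 m from the base axis. Payload 3.4 kg.
Tool frame: the origin (TCP) lies midway between the tips of the shut fingers; the grasp point (between the pads) lies 19 mm behind it; z points along the fingers, y is the line along which they close (so a half turn about z gives the same grasp; the last joint's range is limited). The gripper opens to 85 mm and grips with 20 to 120 N. Pads are 22 mm wide; open, the fingers measure 114 mm over their backs; the gripper's body (76 mm by 85 mm) begins 54 mm behind the grasp point. The pads swing forward as they close: fully open they stand 13 mm farther back than shut.
Start: joints at [-1.256, 0.307, 1.506, -0, 1.328, -0.073], TCP at [0.218, -0.532, 0.231] pointing down, gripper open.
Joint ranges: [-3.12, 3.12], [-1.05, 2.28], [0.14, 2.33], [-1.42, 4.57], [0.1, 2.73], [-2.68, 2.68]. Speed limits (rad/s): [2.57, 2.57, 3.14, 3.14, 3.14, 3.14].

## Interface

Orientations are given as a rotation vector (axis times angle).
In Python, from workcell import status, optics, job gives the robot as it stands.
- The arm moves only by the tool servo_tool, never from a script. Its arguments are lists of equal length, an entry for each row: "translation": the shift along the tool's x, y, z as a fraction of full scale, a list of three; "roll": the turn about the tool's z as a fraction of full scale. A call has 1 to 5 rows; each row is the pose to reach, as a shift and turn from the pose commanded when the call began, along the tool's axes at that moment; what a row does not reach only later rows make up. Full scale, the value 1, is 0.12 m for a shift and 90 degrees for a turn. A row lasts 1/8 s, in which the tool goes at most 62.5 mm and 10.7 degrees, less where a joint would pass 70% of its speed; a pose out of reach is approached as far as the arm can. A call with a number of a shift or a turn outside -1 to 1 is refused whole. A call with a gripper value outside its range is refused whole. "grip" is the finger opening in mm, from 0 to 85.4, set as the call begins (left out, the last holds). The fingers move at their own pace and stop on an object; "newtons" is the grip in N (left out, the last holds). Time passes only in rows, so rows that repeat a pose let the fingers close. It gives the time, the measured TCP pose, the force, the opening and the grip force at its end, in the units of the state.
- status.observe(): the state, without advancing time (a new reading comes with each control period).
- optics.get_image(name): name is "side" or "top"; returns a dict with "image" (480x640x3 uint8, blue, green, red), "depth" (480x640 float32, m along the optical axis (not along the pixel's ray), 0 where there is no reading), "mtx" (3x3 intrinsics, pixels), "k1" (the pictures are not rectified: a ray, as slopes to the right and down, at radius r is drawn at 1 + k1 r^2 times it, then the intrinsics apply), "R" (3x3) and "t" (3): a world point X has camera coordinates R X + t. Camera axes: x right, y down, z forward; pixel columns grow to the right and rows downward; lengths in m; the calibration is good to about 2 mm. A picture is of the moment at which its call begins.
- job.hand_in(): hands the job in; it is judged then, once.
The state is a dict: "t": time; "q": joint angles; "qd": joint speeds; "tau": joint torques, N m; "tool_pos": TCP position; "tool_rot": TCP orientation; "force": force on the tool from outside, world axes, zero at the start; "moment": the same for the moment, N m; "opening": finger opening in m; "grip_force": force on a finger pad.
Only numpy, scipy, OpenCV 4.12 (cv2) and the standard library are available. Lean on these libraries where they do the work, as an engineer would, in place of code of your own. Each camera call takes 0.05 s, during which the arm holds its last target. There are 200 camera calls.

## Working session

There is one attempt and no reset: what is moved stays moved. The work goes in short steps, Python scripts to look and compute and a tool call to move; the robot and the scene stay as the last step left them, time stands still between calls to the robot, and variables do not carry over. Pictures are saved under pics/ and viewed, at most 11 in all, crops included, and the job is handed in when it is done.

Besides the shell and the picture viewer there is one more tool, called after "Emit:" as name([rows], argument=value, ...), one row to a line, values as JSON. servo_tool: Moves the arm, as the interface text tells. Shift numbers are shares of 0.12 m and turn numbers shares of 90 degrees, none past 1 either way. Its arguments: {"type":"object","properties":{"translation":{"type":"array"},"roll":{"type":"array"},"grip":{"type":"number"},"newtons":{"type":"number"}},"required":["translation","roll"]}

```bash
mkdir -p pics; ls
cat > h.py <<'E'
import numpy as np, cv2, pickle
from workcell import status, optics, job
def snap(name,fn):
    d=optics.get_image(name); cv2.imwrite(f'pics/{fn}.png',d['image']); pickle.dump(d,open(f'{fn}.pkl','wb')); return d
def load(fn): return pickle.load(open(f'{fn}.pkl','rb'))
def ray(d,u,v):
    K=d['mtx']; k=float(d['k1'])
    p=cv2.undistortPoints(np.array([[[u,v]]],float),K,np.array([k,0,0,0.]))[0,0]
    r=d['R'].T@np.array([p[0],p[1],1]); c=-d['R'].T@d['t']; return c,r
def onz(d,u,v,z):
    c,r=ray(d,u,v); return c+r*(z-c[2])/r[2]
def dep(d,u,v,w=1):
    a=d['depth'][int(v)-w:int(v)+w+1,int(u)-w:int(u)+w+1]; a=a[a>0]; c,r=ray(d,u,v); return c+r*np.median(a)
def proj(d,X):
    x=d['R']@np.array(X)+d['t']; a=x[:2]/x[2]; a=a*(1+d['k1']*(a@a)); return d['mtx'][:2,:2]@a+d['mtx'][:2,2]
E
python3 - <<'E'
from h import *
a=snap('top','t0'); b=snap('side','s0')
np.set_printoptions(precision=4,suppress=True)
for d in (a,b): print(d['mtx'],d['k1'],d['R'],-d['R'].T@d['t'])
s=status.observe(); print(s)
E
```

```text
pics
[[587.9573   0.     314.0087]
 [  0.     587.9573 244.559 ]
 [  0.       0.       1.    ]] -0.03577230237378824 [[ 0.0033 -1.     -0.002 ]
 [-0.9952 -0.0031 -0.098 ]
 [ 0.098   0.0023 -0.9952]] [ 0.4857 -0.0105  1.2165]
[[475.4278   0.     319.2226]
 [  0.     475.4278 243.6835]
 [  0.       0.       1.    ]] -0.005514335772496091 [[ 0.9212 -0.3891 -0.0076]
 [-0.3482 -0.8153 -0.4626]
 [ 0.1738  0.4288 -0.8865]] [ 0.4374 -0.4356  0.9571]
{'t': 0.1, 'q': array([-1.2555,  0.3075,  1.5076,  0.    ,  1.3284, -0.0735]), 'qd': array([-0.0006, -0.0007, -0.0035, -0.0017,  0.0012,  0.0013]), 'tau': array([  0.0004, -45.8529, -25.261 ,  -0.0001,   0.0056,  -0.    ]), 'tool_pos': array([ 0.2178, -0.5315,  0.2304]), 'tool_rot': array([-3.0806, -0.6065,  0.0003]), 'force': array([-1.3447, -0.3862, -0.3036]), 'moment': array([-0.0119, -0.0589,  0.0322]), 'grip_force': 0.0, 'opening': 0.08513505653593509}
```

View pics/t0.png

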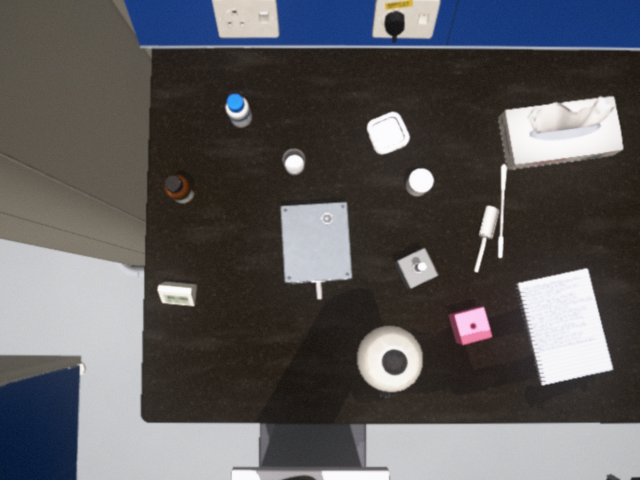

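View pics/s0.png

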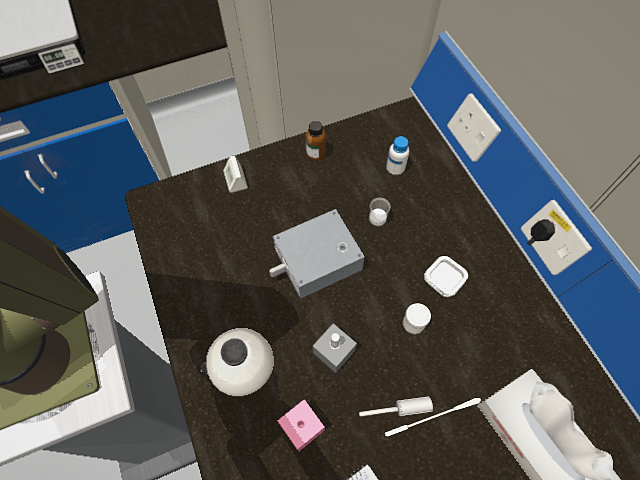

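Top view: cabinet around (317,243) with the ring at (327,218) and the pull at (319,290). The stand is around (418,268) with the dowel handle at (420,267); the pink look-alike is at (470,325). The side view agrees: ring (342,247), dowel (335,338). I'll crop closer.

Run:
```python
from h import *
a=load('t0')['image'];b=load('s0')['image']
A=cv2.resize(a[190:310,270:450],None,fx=4.4,fy=4.4,interpolation=cv2.INTER_CUBIC)
cv2.imwrite('pics/tc.png',A)
B=cv2.resize(b[200:380,255:385],None,fx=3.3,fy=3.3,interpolation=cv2.INTER_CUBIC)
cv2.imwrite('pics/sc.png',B)
```

```text
(no output)
```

View pics/tc.png

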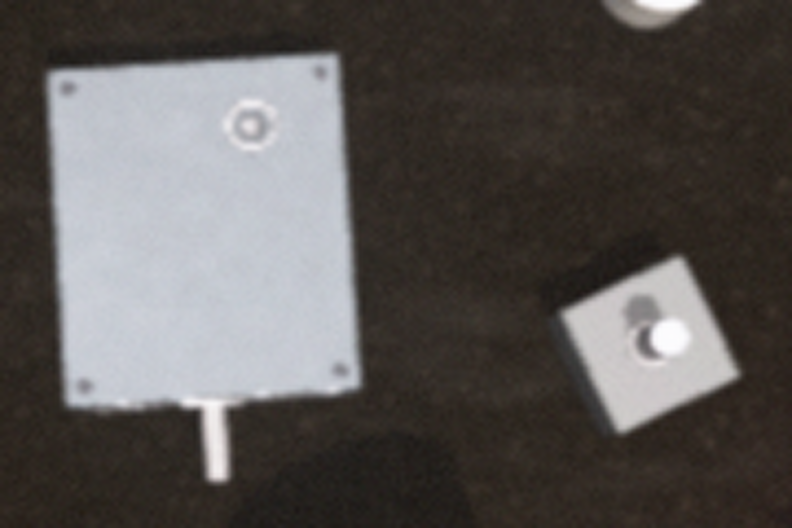

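View pics/sc.png

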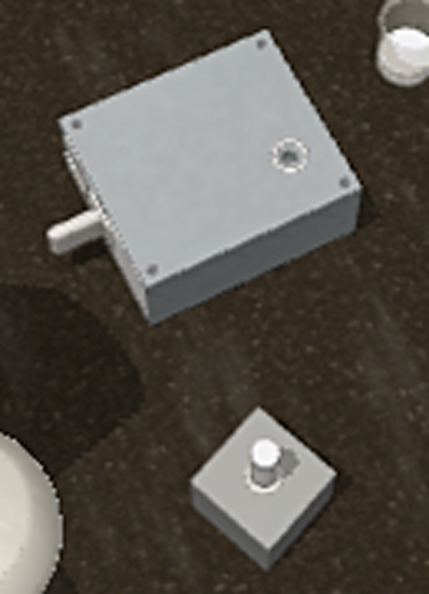

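The crops show: top crop has ring at (250,125), handle top at (669,337), pull tip at (217,478). Side crop has ring at (290,155), handle top at (266,445).

Run:
```python
from h import *
np.set_printoptions(precision=4,suppress=True)
t=load('t0');s=load('s0')
T=lambda x,y:((x+.5)/4.4-.5+270,(y+.5)/4.4-.5+190)
S=lambda x,y:((x+.5)/3.3-.5+255,(y+.5)/3.3-.5+200)
def rep(n,d,f,pts,z):
    P=np.array([onz(d,*f(*p),z) for p in pts]); print(n,P[:,:2].tolist() if len(P)<3 else P[:,:2],P.mean(0)); return P
def yaw(P,l=''):  # edges
    for i in range(len(P)):
        e=P[(i+1)%len(P)]-P[i]; print('  edge',np.linalg.norm(e),np.degrees(np.arctan2(e[1],e[0])))
for n,d,f,c,h,hd,st in (('top',t,T,[(48,72),(337,55),(360,385),(66,405)],(250,125),(669,337),[(560,313),(682,258),(740,376),(618,433)]),
 ('side',s,S,[(60,118),(267,30),(360,183),(150,285)],(290,155),(266,445),[(192,485),(260,408),(336,472),(267,537)])):
    yaw(rep(n+' cab',d,f,c,.07)); rep(n+' hole',d,f,[h],.07); rep(n+' handle',d,f,[hd],.105); yaw(rep(n+' stand',d,f,st,.055))
print('pull tip top',onz(t,*T(217,478),.057),'root',onz(t,*T(211,405),.057))
print('pull tip side',onz(s,*S(52,237),.057))
for u,v in (T(250,170),T(669,337),T(600,400)): print('dep',dep(t,u,v))
print('kettle dep',dep(t,393,362),dep(t,390,340))
from scipy.spatial.transform import Rotation as R
print(R.from_rotvec(status.observe()['tool_rot']).as_matrix())
```

```text
top cab [[ 0.675   0.0585]
 [ 0.6831 -0.0711]
 [ 0.5352 -0.081 ]
 [ 0.5259  0.0492]] [ 0.6048 -0.0111  0.07  ]
  edge 0.12984038299869552 -86.42163246785628
  edge 0.14824058739771453 -176.17712405767338
  edge 0.13049781735027702 94.07368209422388
  edge 0.14936736150742239 3.5707161698071657
top hole [[0.6512483402050425, -0.03207678767297779]] [ 0.6512 -0.0321  0.07  ]
top handle [[0.5546776712911501, -0.21195002782257932]] [ 0.5547 -0.212   0.105 ]
top stand [[ 0.5685 -0.172 ]
 [ 0.5935 -0.2274]
 [ 0.5403 -0.2527]
 [ 0.5146 -0.1975]] [ 0.5542 -0.2124  0.055 ]
  edge 0.060780955007139446 -65.67936846401673
  edge 0.05890768855760777 -154.5200949690819
  edge 0.06091771266727539 114.94310094854009
  edge 0.05956684478191238 25.33896645992709
side cab [[ 0.5284  0.0505]
 [ 0.6778  0.0589]
 [ 0.686  -0.0675]
 [ 0.5386 -0.0799]] [ 0.6077 -0.0095  0.07  ]
  edge 0.14964210069189715 3.2126950943179944
  edge 0.1266360206422005 -86.28777636494893
  edge 0.14790663190270287 -175.18334927064876
  edge 0.1308033061065664 94.48197898461952
side hole [[0.653599113994757, -0.032098748969600355]] [ 0.6536 -0.0321  0.07  ]
side handle [[0.5583270066009064, -0.20847133904277235]] [ 0.5583 -0.2085  0.105 ]
side stand [[ 0.5161 -0.2002]
 [ 0.5713 -0.173 ]
 [ 0.5965 -0.226 ]
 [ 0.5441 -0.2449]] [ 0.557 -0.211  0.055]
  edge 0.06149683218752294 26.1917128487363
  edge 0.058688493662801294 -64.47934215430358
  edge 0.05577394090277086 -160.12766449378697
  edge 0.05281954318885764 122.03171541499586
pull tip top [ 0.494  -0.0178  0.057 ] root [ 0.5266 -0.015   0.057 ]
pull tip side [ 0.4955 -0.0203  0.057 ]
dep [ 0.6313 -0.0322  0.067 ]
dep [ 0.5548 -0.2123  0.1029]
dep [ 0.53   -0.1921  0.0385]
kettle dep [ 0.3728 -0.1595  0.0782] [ 0.4134 -0.1563  0.0605]
[[ 0.9254  0.3791 -0.0006]
 [ 0.3791 -0.9254  0.0018]
 [ 0.0002 -0.0019 -1.    ]]
```

Emit:
servo_tool([
  [0.5, 0, 0],
  [1, 0, 0],
  [1, 0, 0],
  [1, 0, 0],
], roll=[0.1, 0.208, 0.208, 0.208], grip=50, newtons=60)

```text
t: 0.6
tool_pos: [0.3288, -0.4862, 0.2308]
tool_rot: [-3.139, -0.101, 0.002]
force: [-0.8, -0.4, -0.5]
opening: 0.0502
grip_force: 0.0
```

Emit:
servo_tool([
  [0.33, -0.33, 0],
  [0.67, -0.67, 0],
  [1, -1, 0],
  [1, -1, 0],
], roll=[0, 0, 0, 0])

```text
t: 1.1
tool_pos: [0.4422, -0.3574, 0.2312]
tool_rot: [-3.139, -0.103, -0.0]
force: [-1.5, -0.8, -0.4]
opening: 0.05
grip_force: 0.0
```

Emit:
servo_tool([
  [0.33, -0.33, 0],
  [0.67, -0.67, 0],
  [1, -1, 0],
  [1, -1, 0],
  [1, -1, 0],
], roll=[0, 0, 0, 0, 0])

```text
t: 1.72
tool_pos: [0.5525, -0.2338, 0.231]
tool_rot: [3.139, 0.096, -0.002]
force: [0.7, 0.3, -0.5]
opening: 0.0501
grip_force: 0.0
```

Emit:
servo_tool([
  [0.041, -0.184, 0],
  [0.041, -0.184, 0.33],
  [0.041, -0.184, 0.67],
  [0.041, -0.184, 1],
  [0.041, -0.184, 1],
], roll=[0, 0, 0, 0, 0])

```text
t: 2.35
tool_pos: [0.5537, -0.2089, 0.1085]
tool_rot: [-3.136, -0.095, 0.011]
force: [-0.7, 0.3, -0.6]
opening: 0.0497
grip_force: 0.0
```

Run:
```python
from h import *
d=snap('side','s1'); cv2.imwrite('pics/s1c.png',cv2.resize(d['image'][240:400,235:435],None,fx=3,fy=3,interpolation=cv2.INTER_CUBIC))
s=status.observe(); print(s['tool_pos'],s['tool_rot'],proj(d,s['tool_pos']))
```

```text
[ 0.55565938 -0.20977236  0.11060575] [-3.13858731 -0.09549313  0.00468033] [334.27622327 334.79628444]
```

View pics/s1c.png

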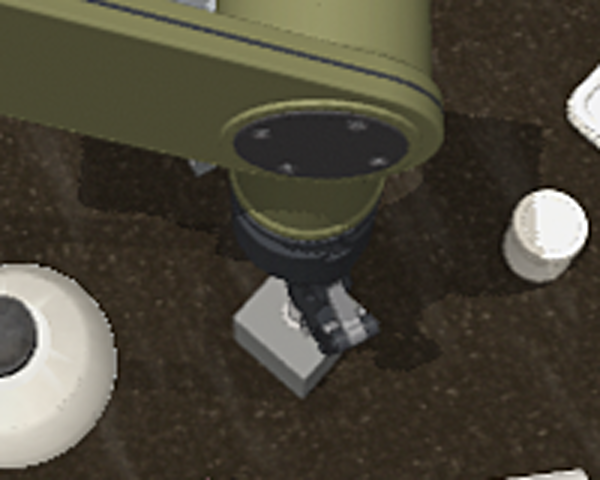

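The crop shows the near finger at about (345,330), beside the dowel and over the stand, clear of it. I'll descend and close.

Emit:
servo_tool([
  [0, 0, 0.2],
  [0, 0, 0.37],
  [0, 0, 0.37],
  [0, 0, 0.37],
], roll=[0, 0, 0, 0])

```text
t: 2.9
tool_pos: [0.5585, -0.2106, 0.0689]
tool_rot: [3.139, 0.097, 0.005]
force: [-0.3, -0.3, 0.7]
opening: 0.0498
grip_force: 0.0
```

Emit:
servo_tool([
  [0, 0, 0],
  [0, 0, 0],
  [0, 0, 0],
  [0, 0, 0],
  [0, 0, 0],
], roll=[0, 0, 0, 0, 0], grip=5, newtons=40)

```text
t: 3.52
tool_pos: [0.5578, -0.2102, 0.0679]
tool_rot: [3.139, 0.098, 0.002]
force: [-0.7, -0.1, 5.0]
opening: 0.0144
grip_force: 38.9
```

Emit:
servo_tool([
  [0, 0, 0],
  [0, 0, 0],
  [0, 0, 0],
], roll=[0, 0, 0])

```text
t: 3.9
tool_pos: [0.5578, -0.2102, 0.0679]
tool_rot: [3.139, 0.098, 0.002]
force: [-0.8, -0.5, 6.3]
opening: 0.015
grip_force: 38.9
```

Emit:
servo_tool([
  [0, 0, -0.2],
  [0, 0, -0.5],
  [0, 0, -0.83],
  [0, 0, -0.83],
  [0, 0, -0.83],
], roll=[0, 0, 0, 0, 0])

```text
t: 4.53
tool_pos: [0.5565, -0.2095, 0.1659]
tool_rot: [-3.14, -0.098, 0.002]
force: [-0.2, 0.1, -0.1]
opening: 0.0149
grip_force: 39.7
```

Emit:
servo_tool([
  [0.2, -0.3, 0],
  [0.4, -0.65, 0],
  [0.6, -1, 0],
  [0.6, -1, 0],
], roll=[0, 0, 0, 0])

```text
t: 5.03
tool_pos: [0.6217, -0.0821, 0.1642]
tool_rot: [-3.138, -0.104, 0.005]
force: [0.3, -0.1, -1.2]
opening: 0.0151
grip_force: 39.7
```

Emit:
servo_tool([
  [0.15, -0.22, 0],
  [0.29, -0.44, 0],
  [0.29, -0.44, 0],
  [0.29, -0.44, 0],
  [0.29, -0.44, 0],
], roll=[0, 0, 0, 0, 0])

```text
t: 5.65
tool_pos: [0.6521, -0.0319, 0.1659]
tool_rot: [3.14, 0.096, -0.003]
force: [-0.6, -0.4, -0.8]
opening: 0.0149
grip_force: 39.7
```

Run:
```python
from h import *
d=snap('side','s2'); t=snap('top','t2')
A=cv2.resize(d['image'][180:300,270:420],None,fx=4,fy=4,interpolation=cv2.INTER_CUBIC)
cv2.imwrite('pics/s2c.png',A)
for i in range(2):
    s=status.observe(); print(s['tool_pos'],s['tool_rot'],s['force'],s['opening'])
```

```text
[ 0.65249409 -0.03175065  0.16633937] [ 3.13998886e+00  9.55422649e-02 -1.01865498e-03] [-0.40322513 -0.97555012 -1.09398662] 0.014821489253731364
[ 0.65249409 -0.03175065  0.16633937] [ 3.13998886e+00  9.55422649e-02 -1.01865498e-03] [-0.40322513 -0.97555012 -1.09398662] 0.014821489253731364
```

View pics/s2c.png

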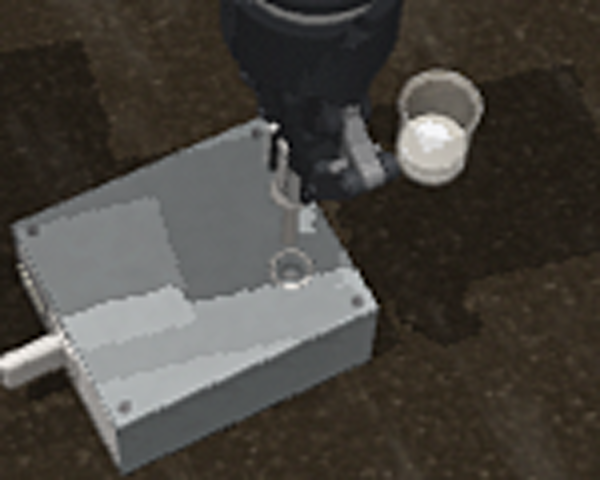

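The crop shows the dowel's rod at x≈290 with its tip near (290,245), just above the ring at (291,267). The beaker stands clear at (440,130). I'll quantify the offset.

Run:
```python
from h import *
d=load('s2')
f=lambda x,y:((x+.5)/4-.5+270,(y+.5)/4-.5+180)
g=lambda p:((p[0]-270+.5)*4-.5,(p[1]-180+.5)*4-.5)
h=onz(d,*f(291,267),.07); print('hole',h)
for y in(243,246,249):
  for z in (.101,.1033): print(y,z,onz(d,*f(290,y),z)-h)
for z in (.07,.09,.1033,.12,.153): print(z,g(proj(d,[h[0],h[1],z])))
# rod edge scan
im=cv2.resize(d['image'][180:300,270:420],None,fx=4,fy=4,interpolation=cv2.INTER_CUBIC)
cv2.imwrite('pics/z.png',cv2.resize(im[120:300,220:370],None,fx=4,fy=3.3,interpolation=cv2.INTER_CUBIC))
```

```text
hole [ 0.65353768 -0.03144112  0.07      ]
243 0.101 [-0.00238517 -0.00137731  0.031     ]
243 0.1033 [-0.00295936 -0.00245932  0.0333    ]
246 0.101 [-0.00309324 -0.00295464  0.031     ]
246 0.1033 [-0.00366553 -0.00403242  0.0333    ]
249 0.101 [-0.00380015 -0.00452937  0.031     ]
249 0.1033 [-0.00437053 -0.00560292  0.0333    ]
0.07 (np.float64(290.9999999999998), np.float64(267.0000000000001))
0.09 (np.float64(292.3813381238465), np.float64(249.23225327915304))
0.1033 (np.float64(293.32789658383217), np.float64(237.05627744820265))
0.12 (np.float64(294.5495370954038), np.float64(221.3409983145608))
0.153 (np.float64(297.07845854949846), np.float64(188.80585981358752))
```

View pics/z.png

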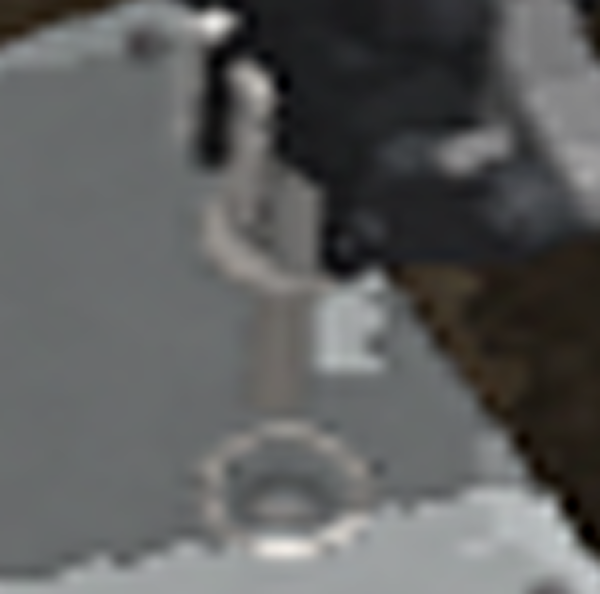

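The zoom shows the rod axis at x≈277 and tip bottom at y≈405, with the ring centred at about (287,487). That puts the tip about 2–3 mm short in +x and 1 mm short in +y. I'll correct, lower, and look again.

Emit:
servo_tool([
  [0.02, -0.007, 0],
  [0.02, -0.007, 0.1],
  [0.02, -0.007, 0.21],
  [0.02, -0.007, 0.21],
  [0.02, -0.007, 0.21],
], roll=[0, 0, 0, 0, 0])

```text
t: 6.38
tool_pos: [0.6553, -0.0297, 0.1409]
tool_rot: [-3.14, -0.098, 0.001]
force: [-0.7, 0.5, -0.5]
opening: 0.0148
grip_force: 39.7
```

Run:
```python
from h import *
d=snap('side','s3')
s=status.observe(); print(s['tool_pos'],s['force'])
tz=s['tool_pos'][2]-.063
f=lambda X:(proj(d,X)-np.array([325,210])+.5)*14-.5
h=onz(d,*( (np.array([291.6,267.6])+.5)/4-.5+[270,180]),.07)
print(tz,f(h),f([h[0],h[1],tz]),f([h[0],h[1],tz+.05]))
cv2.imwrite('pics/s3c.png',cv2.resize(d['image'][210:252,325:365],None,fx=14,fy=14,interpolation=cv2.INTER_CUBIC))
```

```text
[ 0.65559969 -0.02975833  0.1413267 ] [ 0.63676356 -0.13528534 -0.87928353]
0.07832670284477442 [251.85 517.85] [253.85784524 492.24135527] [266.57265653 330.05691385]
```

View pics/s3c.png

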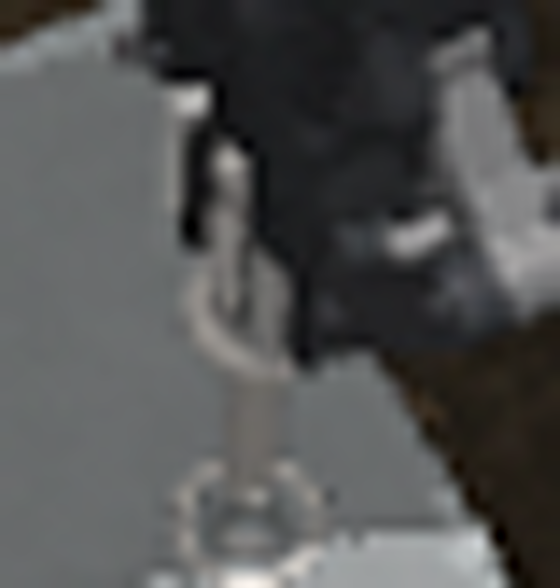

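The ring is centred at (250,520) and the rod axis is at x≈253. The rod end sits slightly high, about 1.5 mm too far along +y. Small correction, then I'll enter gently.

Emit:
servo_tool([
  [-0.006, 0.011, 0],
  [-0.006, 0.011, 0.02],
  [-0.006, 0.011, 0.04],
  [-0.006, 0.011, 0.06],
  [-0.006, 0.011, 0.07],
], roll=[0, 0, 0, 0, 0])

```text
t: 7.05
tool_pos: [0.6546, -0.0311, 0.1326]
tool_rot: [-3.14, -0.098, 0.001]
force: [0.1, -0.1, -0.2]
opening: 0.0151
grip_force: 39.7
```

Emit:
servo_tool([
  [0, 0, 0.01],
  [0, 0, 0.02],
  [0, 0, 0.03],
], roll=[0, 0, 0])

```text
t: 7.42
tool_pos: [0.6548, -0.0311, 0.1293]
tool_rot: [-3.14, -0.097, -0.0]
force: [-0.2, -0.2, -0.5]
opening: 0.0149
grip_force: 39.7
```

Emit:
servo_tool([
  [0, 0, 0.01],
  [0, 0, 0.02],
  [0, 0, 0.03],
], roll=[0, 0, 0])

```text
t: 7.8
tool_pos: [0.6548, -0.0311, 0.1256]
tool_rot: [-3.14, -0.098, -0.0]
force: [-0.7, -0.3, -0.3]
opening: 0.0149
grip_force: 39.7
```

Emit:
servo_tool([
  [0, 0, 0.01],
  [0, 0, 0.02],
  [0, 0, 0.02],
], roll=[0, 0, 0])

```text
t: 8.18
tool_pos: [0.6547, -0.0311, 0.1232]
tool_rot: [-3.14, -0.098, 0.0]
force: [-1.0, -0.3, -0.6]
opening: 0.015
grip_force: 39.7
```

Emit:
servo_tool([
  [0, 0, 0.01],
  [0, 0, 0.02],
  [0, 0, 0.03],
  [0, 0, 0.03],
], roll=[0, 0, 0, 0])

```text
t: 8.68
tool_pos: [0.6546, -0.0311, 0.1195]
tool_rot: [-3.14, -0.097, 0.0]
force: [-0.6, -0.3, -0.9]
opening: 0.0152
grip_force: 39.7
```

Emit:
servo_tool([
  [0, 0, 0.01],
  [0, 0, 0.02],
  [0, 0, 0.02],
], roll=[0, 0, 0])

```text
t: 9.05
tool_pos: [0.6546, -0.0311, 0.1171]
tool_rot: [-3.14, -0.098, 0.001]
force: [-0.2, 0.1, 0.2]
opening: 0.015
grip_force: 39.7
```

Tip is about 16 mm down with no contact yet.

Emit:
servo_tool([
  [0, 0, 0.01],
  [0, 0, 0.02],
  [0, 0, 0.02],
], roll=[0, 0, 0])

```text
t: 9.43
tool_pos: [0.6547, -0.0311, 0.1148]
tool_rot: [-3.14, -0.097, 0.0]
force: [-0.1, -0.2, -0.9]
opening: 0.0148
grip_force: 39.7
```

Emit:
servo_tool([
  [0, 0, 0.01],
  [0, 0, 0.02],
  [0, 0, 0.02],
], roll=[0, 0, 0])

```text
t: 9.8
tool_pos: [0.6546, -0.0311, 0.1124]
tool_rot: [-3.14, -0.098, 0.0]
force: [-0.5, 0.2, -0.3]
opening: 0.0151
grip_force: 39.7
```

Emit:
servo_tool([
  [0, 0, 0.01],
  [0, 0, 0.02],
  [0, 0, 0.02],
], roll=[0, 0, 0])

```text
t: 10.18
tool_pos: [0.6548, -0.0311, 0.1101]
tool_rot: [3.14, 0.097, 0.0]
force: [0.1, 0.7, -0.2]
opening: 0.0149
grip_force: 39.8
```

Emit:
servo_tool([
  [0, 0, 0.01],
  [0, 0, 0.02],
  [0, 0, 0.02],
], roll=[0, 0, 0])

```text
t: 10.55
tool_pos: [0.655, -0.0311, 0.1081]
tool_rot: [3.14, 0.097, 0.001]
force: [-1.6, 0.1, 4.7]
opening: 0.015
grip_force: 40.2
```

Contact: the spring force has started. Continuing in small steps.

Emit:
servo_tool([
  [0, 0, 0.01],
  [0, 0, 0.02],
  [0, 0, 0.02],
], roll=[0, 0, 0])

```text
t: 10.92
tool_pos: [0.655, -0.0312, 0.1056]
tool_rot: [3.14, 0.097, 0.001]
force: [-0.7, 0.8, 4.7]
opening: 0.0152
grip_force: 40.2
```

Emit:
servo_tool([
  [0, 0, 0.008],
  [0, 0, 0.008],
  [0, 0, 0.008],
], roll=[0, 0, 0])

```text
t: 11.3
tool_pos: [0.6549, -0.0311, 0.1044]
tool_rot: [3.14, 0.098, 0.001]
force: [-1.2, -0.5, 4.1]
opening: 0.015
grip_force: 40.2
```

Emit:
servo_tool([
  [0, 0, 0.008],
  [0, 0, 0.008],
  [0, 0, 0.008],
], roll=[0, 0, 0])

```text
t: 11.68
tool_pos: [0.655, -0.0312, 0.1035]
tool_rot: [3.14, 0.098, 0.001]
force: [0.1, -0.3, 5.3]
opening: 0.0149
grip_force: 40.2
```

Run:
```python
from h import *
d=snap('side','s4');e=load('s3')
print(status.observe()['force'])
df=np.abs(d['image'].astype(int)-e['image']).max(2); ys,xs=np.nonzero(df[235:330,255:320]>40); print(len(ys), (xs.min()+255,ys.min()+235,xs.max()+255,ys.max()+235) if len(ys) else '')
for k in np.linspace(0,.03,3): print(k,proj(d,[.494-k,-.0185-.06*k,.057]))
```

```text
[-0.34099505 -0.48939435  4.42087296]
731 (np.int64(259), np.int64(242), np.int64(319), np.int64(299))
0.0 [269.43240147 270.98489872]
0.015 [262.77319202 273.94633199]
0.03 [256.07378574 276.92562779]
```

Run:
```python
from h import *
d=load('s4');e=load('s3')
cv2.imwrite('pics/cmp.png',np.hstack([cv2.resize(i['image'][225:305,245:325],None,fx=5,fy=5,interpolation=cv2.INTER_CUBIC) for i in(e,d)]))
```

```text
(no output)
```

View pics/cmp.png

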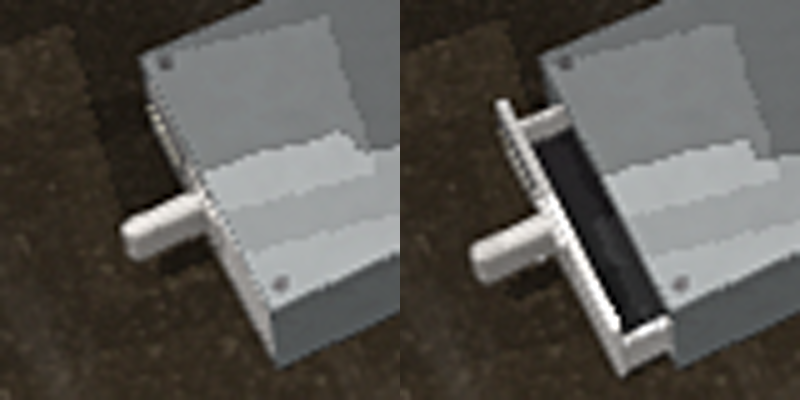

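The right panel shows the drawer sprung out, pull tip moved from (125,240) to (475,265)−400. The catch is released. Withdraw and carry the dowel back.

Emit:
servo_tool([
  [0, 0, -0.1],
  [0, 0, -0.3],
  [0, 0, -0.53],
  [0, 0, -0.53],
  [0, 0, -0.53],
], roll=[0, 0, 0, 0, 0])

```text
t: 12.35
tool_pos: [0.6538, -0.031, 0.166]
tool_rot: [-3.14, -0.097, 0.003]
force: [0.4, 1.1, -0.7]
opening: 0.015
grip_force: 39.7
```

Emit:
servo_tool([
  [-0.2, 0.33, 0],
  [-0.4, 0.67, 0],
  [-0.6, 1, 0],
  [-0.6, 1, 0],
], roll=[0, 0, 0, 0])

```text
t: 12.85
tool_pos: [0.5874, -0.1577, 0.1651]
tool_rot: [-3.14, -0.091, 0.007]
force: [0.4, 0.8, -0.1]
opening: 0.0151
grip_force: 39.7
```

Emit:
servo_tool([
  [-0.15, 0.22, 0],
  [-0.304, 0.436, 0],
  [-0.304, 0.436, 0],
  [-0.304, 0.436, 0],
  [-0.304, 0.436, 0],
], roll=[0, 0, 0, 0, 0])

```text
t: 13.48
tool_pos: [0.5577, -0.2087, 0.1666]
tool_rot: [-3.139, -0.099, 0.0]
force: [0.6, 0.5, -1.2]
opening: 0.0149
grip_force: 39.7
```

Emit:
servo_tool([
  [0, 0, 0.1],
  [0, 0, 0.2],
  [0, 0, 0.3],
  [0, 0, 0.36],
  [0, 0, 0.36],
], roll=[0, 0, 0, 0, 0])

```text
t: 14.1
tool_pos: [0.5566, -0.2096, 0.1228]
tool_rot: [-3.139, -0.097, 0.003]
force: [0.7, -0.1, -0.3]
opening: 0.0148
grip_force: 39.7
```

Emit:
servo_tool([
  [0, 0, 0.02],
  [0, 0, 0.04],
  [0, 0, 0.06],
  [0, 0, 0.08],
  [0, 0, 0.08],
], roll=[0, 0, 0, 0, 0])

```text
t: 14.72
tool_pos: [0.5573, -0.21, 0.1141]
tool_rot: [3.14, 0.098, 0.0]
force: [-0.5, 0.4, -1.1]
opening: 0.015
grip_force: 39.7
```

Emit:
servo_tool([
  [0, 0, 0.08],
  [0, 0, 0.16],
  [0, 0, 0.24],
  [0, 0, 0.3],
  [0, 0, 0.34],
], roll=[0, 0, 0, 0, 0])

```text
t: 15.35
tool_pos: [0.5574, -0.2101, 0.0729]
tool_rot: [3.14, 0.098, 0.0]
force: [1.2, -1.1, 0.8]
opening: 0.0149
grip_force: 39.8
```

Emit:
servo_tool([
  [0, 0, 0.015],
  [0, 0, 0.03],
  [0, 0, 0.04],
  [0, 0, 0.045],
], roll=[0, 0, 0, 0])

```text
t: 15.85
tool_pos: [0.5575, -0.21, 0.0682]
tool_rot: [3.14, 0.098, 0.001]
force: [0.6, -1.3, 1.4]
opening: 0.015
grip_force: 39.9
```

Emit:
servo_tool([
  [0, 0, 0.005],
  [0, 0, 0.01],
  [0, 0, 0.01],
], roll=[0, 0, 0])

```text
t: 16.23
tool_pos: [0.5575, -0.21, 0.0679]
tool_rot: [3.139, 0.098, 0.002]
force: [0.1, -0.9, 6.9]
opening: 0.0149
grip_force: 40.6
```

Emit:
servo_tool([
  [0, 0, 0],
  [0, 0, 0],
  [0, 0, 0],
  [0, 0, 0],
], roll=[0, 0, 0, 0], grip=50)

```text
t: 16.73
tool_pos: [0.5569, -0.2096, 0.0664]
tool_rot: [-3.14, -0.098, 0.001]
force: [-0.3, -0.1, 0.9]
opening: 0.0501
grip_force: 0.0
```

Emit:
servo_tool([
  [0, 0, -0.1],
  [0, 0, -0.4],
  [0, 0, -0.8],
  [0, 0, -1],
  [0, 0, -1],
], roll=[0, 0, 0, 0, 0])

```text
t: 17.35
tool_pos: [0.5589, -0.2106, 0.1901]
tool_rot: [3.137, 0.097, 0.009]
force: [-0.4, 0.4, 0.4]
opening: 0.05
grip_force: 0.0
```

Emit:
servo_tool([
  [-0.1, -0.4, 0],
  [-0.25, -0.8, 0],
  [-0.3, -1, 0],
  [-0.3, -1, 0],
], roll=[0, 0, 0, 0])

```text
t: 17.85
tool_pos: [0.5119, -0.0905, 0.1857]
tool_rot: [-3.139, -0.101, 0.005]
force: [0.7, -1.2, -0.2]
opening: 0.05
grip_force: 0.0
```

Emit:
servo_tool([
  [-0.1, -0.3, 0],
  [-0.18, -0.63, 0],
  [-0.18, -0.63, 0],
  [-0.18, -0.63, 0],
  [-0.18, -0.63, 0],
], roll=[0, 0, 0, 0, 0])

```text
t: 18.48
tool_pos: [0.4883, -0.0194, 0.1866]
tool_rot: [3.14, 0.096, 0.0]
force: [0.3, 0.1, 0.2]
opening: 0.0504
grip_force: 0.0
```

Run:
```python
from h import *
d=snap('side','s5')
s=status.observe(); print(s['tool_pos'],s['tool_rot'])
p=[s['tool_pos'][0]-.002,s['tool_pos'][1]-.001,.05]; print((proj(d,p)-[235,200])*4)
cv2.imwrite('pics/s5c.png',cv2.resize(d['image'][200:350,235:385],None,fx=4,fy=4,interpolation=cv2.INTER_CUBIC))
```

```text
[ 0.48819443 -0.01930747  0.18662686] [3.13977516e+00 9.53477929e-02 1.84221676e-04]
[126.20182827 297.75033251]
```

View pics/s5c.png

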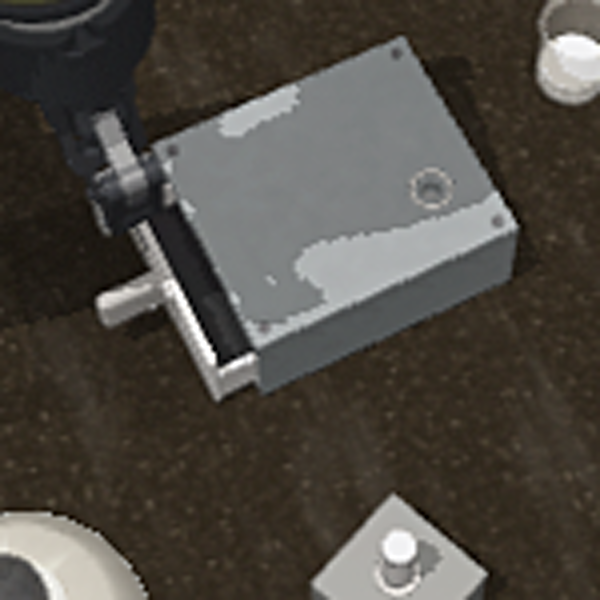

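The dowel stands fully home in its holder, at (400,560). The target point (126,298) lies on the fin. Descend and grip.

Emit:
servo_tool([
  [0, 0, 0.3],
  [0, 0, 0.65],
  [0, 0, 0.9],
  [0, 0, 0.9],
], roll=[0, 0, 0, 0])

```text
t: 19.02
tool_pos: [0.4858, -0.0187, 0.0768]
tool_rot: [-3.139, -0.096, 0.009]
force: [0.4, -0.4, -0.4]
opening: 0.05
grip_force: 0.0
```

Emit:
servo_tool([
  [0, 0, 0.1],
  [0, 0, 0.2],
  [0, 0, 0.3],
  [0, 0, 0.39],
  [0, 0, 0.39],
], roll=[0, 0, 0, 0, 0])

```text
t: 19.65
tool_pos: [0.4868, -0.0181, 0.0311]
tool_rot: [-3.14, -0.098, 0.003]
force: [-0.5, 0.4, 0.1]
opening: 0.0503
grip_force: 0.0
```

Emit:
servo_tool([
  [0, 0, 0],
  [0, 0, 0],
  [0, 0, 0],
  [0, 0, 0],
  [0, 0, 0],
], roll=[0, 0, 0, 0, 0], grip=2, newtons=30)

```text
t: 20.27
tool_pos: [0.4879, -0.018, 0.0324]
tool_rot: [-3.14, -0.097, -0.001]
force: [0.4, 3.1, 5.1]
opening: 0.0095
grip_force: 32.4
```

Emit:
servo_tool([
  [-0.08, 0, 0],
  [-0.16, 0, 0],
  [-0.24, 0, 0],
  [-0.3, 0, 0],
  [-0.3, 0, 0],
], roll=[0, 0, 0, 0, 0])

```text
t: 20.9
tool_pos: [0.4502, -0.0204, 0.0324]
tool_rot: [-3.14, -0.098, 0.002]
force: [-0.8, 3.1, 8.2]
opening: 0.0092
grip_force: 33.1
```

Emit:
servo_tool([
  [-0.015, 0, 0],
  [-0.03, 0, 0],
  [-0.04, 0, 0],
  [-0.04, 0, 0],
], roll=[0, 0, 0, 0])

```text
t: 21.4
tool_pos: [0.4473, -0.0206, 0.0324]
tool_rot: [-3.14, -0.097, -0.003]
force: [2.3, 4.9, 5.5]
opening: 0.0095
grip_force: 32.4
```

Emit:
servo_tool([
  [-0.01, 0, 0],
  [-0.02, 0, 0],
  [-0.02, 0, 0],
], roll=[0, 0, 0])

```text
t: 21.78
tool_pos: [0.4474, -0.0206, 0.0324]
tool_rot: [-3.14, -0.096, -0.009]
force: [7.5, 6.3, 0.2]
opening: 0.0094
grip_force: 31.7
```

At the hard stop. Release and lift away.

Emit:
servo_tool([
  [0.01, 0, 0],
  [0.01, 0, 0],
  [0.01, 0, 0],
  [0.01, 0, 0],
], roll=[0, 0, 0, 0], grip=50)

```text
t: 22.28
tool_pos: [0.4451, -0.0209, 0.0318]
tool_rot: [3.14, 0.097, -0.001]
force: [0.2, 0.0, 0.6]
opening: 0.0501
grip_force: 0.0
```

Emit:
servo_tool([
  [0, 0, -0.2],
  [0, 0, -0.6],
  [0, 0, -1],
  [0, 0, -1],
  [0, 0, -1],
], roll=[0, 0, 0, 0, 0])

```text
t: 22.9
tool_pos: [0.445, -0.0208, 0.1518]
tool_rot: [3.14, 0.097, -0.0]
force: [-0.6, -0.6, -0.0]
opening: 0.0502
grip_force: 0.0
```

Run:
```python
from h import *
d=snap('side','s6'); cv2.imwrite('pics/s6c.png',cv2.resize(d['image'][100:400,200:500],None,fx=2,fy=2))
```

```text
(no output)
```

View pics/s6c.png

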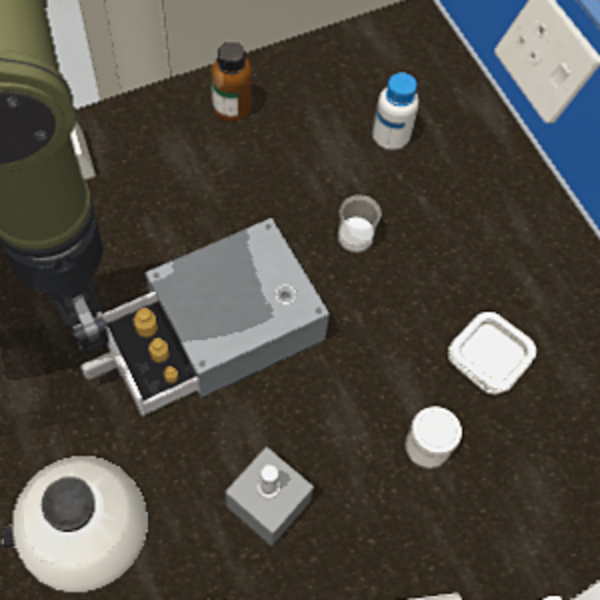

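The drawer is fully open (front around (150,350)), the dowel is home at (269,485), and the bystanders are undisturbed.

```bash
python3 -c "
from workcell import job; print(job.hand_in())"
```

```text
the job is handed in; nothing more can be done
None
```

The catch was released with about 5 N, the dowel is back fully home in its holder, the drawer is open to its stop, nothing else on the bench appears to have moved, and the job is handed in at about 23 s of the 61 s allowed.

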